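# Zero the lens gauge and hold the lens over its port

### The job

Zero the brass lens gauge: swing its red-knobbed sprung lever all the way to its stop and let it return fully home. Then take the green lens in its steel ring off its rest, carry it over the chrome slide rail, and finish still holding it, level, still and centred, hovering about 10 mm above the gauge's round tower, with its two flat lugs in line with the white index lines. The lens must never touch the gauge, the rail or the carriage, and the carriage, dish, occluder and bottle must stay where they are.

Things in the scene. Friction and masses are not known exactly. Their poses are not given: they have to be found in the camera images.
- lens: Green glass plano lens in a steel ring, loose, 49 to 98 g: ring 50 mm outside diameter, 12 mm high, lying flat, with two flat steel lugs at +y and -y (each 20 mm wide along x), 58 mm over the lugs' flat faces, as high as the ring. Origin: centre of the underside; z up, y through the two lugs. Grasp it across the lugs.
- lens_rest: Fixed steel stand that the lens lies on at the start, 32 mm high: foot 64 mm diameter and 6 mm high, stem 32 mm diameter, black rubber top 44 mm diameter and 4 mm thick. Fingers can reach past the top beside the lens's lugs. Origin: centre of the foot's underside. It stands on one side of the rail, the gauge on the other; which is which varies.
- gauge: Fixed brass lens gauge: deck block 130 (x) by 110 (y) mm, its top 50 mm high, on a dark foot 140 by 120 mm. A round tower, 40 mm diameter, stands on the deck at x = +20 mm, y = 0; its flat top, with a black port, is 80 mm high. Flat white index lines on the deck run outwards from it along +y and -y. Origin: centre of the underside; z up; the lever sticks out over the -x edge.
- gauge_port (a point): Centre of the tower's flat top, 80 mm above the table; axes as the gauge's. The lens goes over this point, its underside about 10 mm higher and its y axis parallel (either way round) to the gauge's y axis.
- lever (a joint): Angle of the gauge's sprung lever: 0 at home, 0.8 rad at the stop, counter-clockwise seen from above. A spring brings it home when let go (in under 0.5 s); the push needed at the knob is 1.6 N at home and 4.8 N at the stop.
- lever_knob (a point): On the axis of the lever's red upright knob (16 mm diameter), 86 mm above the table, 11 mm below the knob's top. Grip it from above, or push it; the steel arm's top is 62 mm above the table. It moves on a 75 mm radius about the pivot: in the gauge's frame it lies 69 mm to -x and 29 mm to +y of the pivot at home, 69 mm to -x and 29 mm to -y at the stop.
- lever_pivot (a point): Pivot of the lever (vertical axis), at x = -40 mm, y = 0 of the gauge, 58 mm above the table.
- rail: Fixed chrome slide rail, a 12 mm rod along the body's x, 290 mm long, between end posts 66 mm high (feet 60 mm wide in y); origin on the table at mid-length. It stands between gauge and lens rest.
- carriage (a joint): Position of the lens carriage along the rail, -0.10 to 0.10 m from mid-length; it slides easily and must be left where it is.
- carriage_top (a point): Top of the small black carriage with its aluminium lens fork (36 by 34 mm), 100 mm above the table: the highest point of the rail.
- dish: White porcelain dish, 100 mm diameter, 28 mm high; leave alone. Origin: centre of the underside.
- occluder: Black pinhole occluder lying flat, 175 mm long, 5 mm thick: a 60 mm disc at its +x end and a 16 mm wide handle; leave alone. Origin: on its underside, 50 mm from the disc's centre.
- bottle: White bottle with a blue cap, 44 mm diameter, 110 mm high; leave alone. Origin: centre of the underside.

How it is judged:
By the outcome, as a careful person would: the job done as asked, in the order asked, and still so for the second after the job is handed in, while the arm keeps its last pose, push and grip.
It also fails if it takes over 72 s, if anything falls off the work surface, if the arm or the gripper's body presses on something with over 40 N, if the wrist force passes 120 N, or if a joint passes its speed limit or range.

### The arm

A 6-joint arm with a two-finger parallel gripper is mounted at the origin on the work surface. World frame = base frame: x ahead of the robot, y to its left, z up, the work surface at z = 0. Lengths are in m, angles in rad, forces in N, time in s.
With the tool pointing down it reaches from about 0.35 to 0.85 m from the base axis. Payload 8.1 kg.
Tool frame: the origin (TCP) lies at the very end of the fingers, on their centre line; the grasp point (between the pads) lies 19 mm behind it; z points along the fingers, y is the line along which they close (so a half turn about z gives the same grasp; the last joint's range is limited). The gripper opens to 93 mm and grips with 3 to 60 N. Pads are 15 mm wide; open, the fingers measure 128 mm over their backs; the gripper's body (75 mm by 188 mm) begins 65 mm behind the grasp point.
Start: joints at [-1.251, 0.13, 1.488, -0, 1.523, -0.085], TCP at [0.236, -0.552, 0.219] pointing down, gripper open.
Joint ranges: [-2.96, 2.96], [-0.89, 2.26], [0.02, 2.5], [-1.34, 4.48], [0, 2.73], [-2.66, 2.66]. Speed limits (rad/s): [2.39, 2.39, 2.79, 3.14, 3.14, 3.14].

### API

Orientations are given as a rotation vector (axis times angle).
In Python, from plant import monitor, eyes, ticket gives the robot as it stands.
- The arm moves only by the tool arm_command, never from a script. Its argument "deltas" is a list that holds one entry, the list of rows, each a list of 6 numbers: the shift along the world's x, y, z in cm, then the turn, a rotation vector about the world's x, y, z in degrees. In form: [[[tx, ty, tz, rx, ry, rz], ...]]. A call has 1 to 12 rows; each row shifts and turns the commanded pose from where the row before left it; what a row does not reach is not made up. A row lasts 1/12 s, in which the tool goes at most 41.7 mm and 7.16 degrees, less where a joint would pass 70% of its speed; a pose out of reach is approached as far as the arm can. A call is refused whole if a number of a shift passes 4.17 or a number of a turn 7.16, either way. A call with a gripper value outside its range is refused whole. "gripper" is the opening, from -1 (shut) to 1 (fully open), set as the call begins (left out, the last holds). The fingers move at their own pace and stop on an object; "squeeze" is the grip in N (left out, the last holds). Time passes only in rows, so rows that do not move let the fingers close. It gives the time, the measured TCP pose, the force, the opening and the grip force at its end, in the units of the state.
- monitor.read_state(): the state, without advancing time (a new reading comes with each control period).
- eyes.read_camera(name): name is "scene" or "top" or "wrist"; returns the picture (400x640x3 uint8, blue, green, red); there is no depth.
- eyes.camera_model(name): a dict with "fx", "fy", "cx", "cy" (pixels), "rvec" (rotation vector, rad) and "tvec" (3), from world to camera coordinates, as OpenCV has them. Camera axes: x right, y down, z forward; pixel columns grow to the right and rows downward; lengths in m; the calibration is good to about 2 mm. A picture is of the moment at which its call begins: read the wrist's pose just before it. camera_model takes no time and is no camera call; for the wrist camera it gives the pose at the moment of the call.
- ticket.close_job(): hands the job in; it is judged then, once.
The state is a dict: "t": time; "q": joint angles; "dq": joint speeds; "joint_torque": joint torques, N m; "tool_pos": TCP position; "orientation": TCP orientation; "force": force on the tool from outside, world axes, zero at the start; "wrist_torque": the same for the moment, N m; "opening": finger opening in m; "gripper_force": force on a finger pad.
Only numpy, scipy, OpenCV 4.12 (cv2) and the standard library are available. Lean on these libraries where they do the work, as an engineer would, in place of code of your own. Each camera call takes 0.05 s, during which the arm holds its last target. There are 200 camera calls.

## Working session

There is one attempt and no reset: what is moved stays moved. The work goes in short steps, Python scripts to look and compute and a tool call to move; the robot and the scene stay as the last step left them, time stands still between calls to the robot, and variables do not carry over. Pictures are saved under pics/ and viewed, at most 10 in all, crops included, and the job is handed in when it is done.

Besides the shell and the picture viewer there is one more tool, called after "Emit:" as name(argument=value, ...) on one line, values as JSON. arm_command: Moves the arm, as the interface text tells. Its arguments: {"type":"object","properties":{"deltas":{"type":"array"},"gripper":{"type":"number"},"squeeze":{"type":"number"}},"required":["deltas"]}

```bash
mkdir -p pics
cat > h.py <<'E'
import numpy as np, cv2, sys
from plant import monitor, eyes, ticket
def ray(name,px,M=None):
    m=M or eyes.camera_model(name)
    R=cv2.Rodrigues(np.array(m["rvec"],float))[0];t=np.array(m["tvec"],float)
    d=R.T@np.array([(px[0]-m["cx"])/m["fx"],(px[1]-m["cy"])/m["fy"],1.]);return -R.T@t,d
def at(name,px,z,M=None):
    o,d=ray(name,px,M);return o+d*(z-o[2])/d[2]
def proj(name,P,M=None):
    m=M or eyes.camera_model(name)
    K=np.array([[m["fx"],0,m["cx"]],[0,m["fy"],m["cy"]],[0,0,1.]])
    return cv2.projectPoints(np.array(P,float).reshape(-1,3),np.array(m["rvec"],float),np.array(m["tvec"],float),K,None)[0].reshape(-1,2)
E
python3 - <<'E'
from h import *
print(monitor.read_state())
for n in("top","scene"):
    cv2.imwrite(f"pics/{n}0.png",eyes.read_camera(n)); print(n,eyes.camera_model(n))
E
```

```text
{'t': 0.0, 'q': array([-1.25139308e+00,  1.31168453e-01,  1.48923841e+00, -3.89865024e-06,
        1.52301852e+00, -8.54124470e-02]), 'dq': array([-0.00050568, -0.00067984,  0.00231191,  0.00043279, -0.00103574,
       -0.00023008]), 'joint_torque': array([-1.19951119e-04, -5.59830737e+01, -4.91769290e+01,  7.67690758e-02,
        3.48646834e-02, -1.14005629e-04]), 'tool_pos': array([ 0.23614501, -0.55096478,  0.21760555]), 'orientation': array([-3.07567553e+00, -6.31184443e-01,  3.41920476e-04]), 'force': array([ 0.76920693, -0.16048492,  0.24046549]), 'wrist_torque': array([ 0.03001244, -0.02483404, -0.01134295]), 'gripper_force': 0.0, 'opening': 0.09302133861775072}
top {'fx': 393.991961257378, 'fy': 393.991961257378, 'cx': 315.59720955001995, 'cy': 203.00105150177785, 'rvec': array([ 2.10783994, -2.13058097,  0.16013597]), 'tvec': array([0.02185984, 0.60664529, 1.20274   ])}
scene {'fx': 513.2603536368191, 'fy': 513.2603536368191, 'cx': 320.72666059644575, 'cy': 206.9865145333622, 'rvec': array([ 1.08466039,  2.35812122, -1.03082478]), 'tvec': array([ 0.39409886, -0.22329749,  1.93320792])}
```

View pics/top0.png

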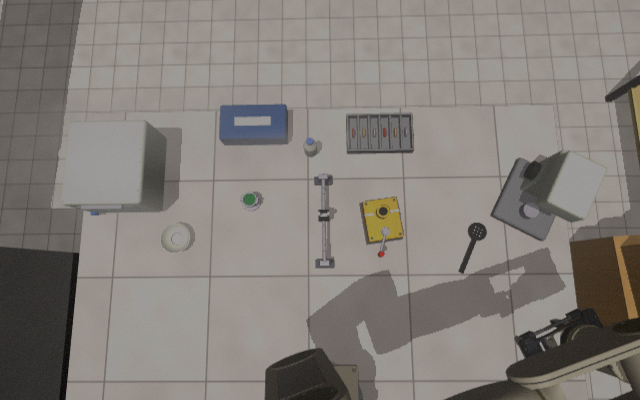

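View pics/scene0.png

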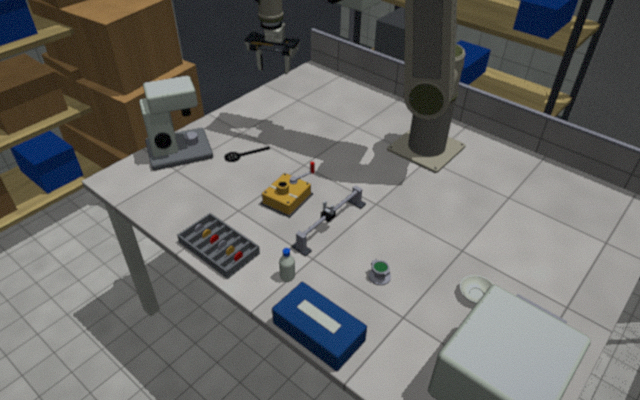

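The top view shows the tower at about (383,211), knob (381,254), lens (250,200), and the rail along column 324 with the carriage near (324,214). The bottle is at (310,147). I'll compute positions and enlarge the area.

Run:
```python
from h import *
for n,p,z in [("tower",(383,211),.08),("knob",(381,253),.09),("pivot",(385,231),.06),("lens",(250,200),.044),("carr",(324,214),.09),("railA",(324,178),.06),("railB",(325,264),.06),("bottle",(310,141),.11)]:
    print(n,at("top",p,z).round(3))
im=cv2.imread("pics/top0.png")
c=im[165:280,230:410]; cv2.imwrite("pics/c1.png",cv2.resize(c,None,fx=4.4,fy=4.4,interpolation=cv2.INTER_CUBIC))
```

```text
tower [ 0.574 -0.194  0.08 ]
knob [ 0.445 -0.181  0.09 ]
pivot [ 0.514 -0.2    0.06 ]
lens [0.621 0.227 0.044]
carr [ 0.566 -0.011  0.09 ]
railA [ 0.687 -0.012  0.06 ]
railB [ 0.414 -0.012  0.06 ]
bottle [0.794 0.03  0.11 ]
```

View pics/c1.png

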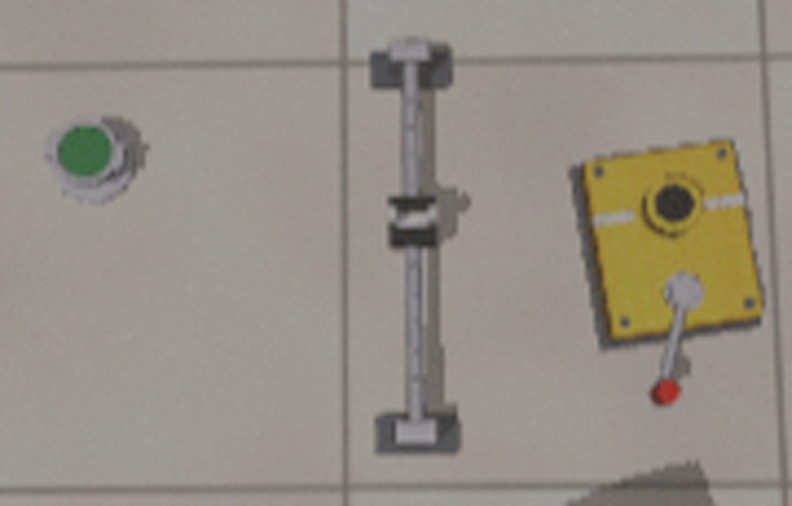

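In the enlarged crop, the deck corners are (583,163), (733,140), (763,318), (612,338); the tower top is (674,202) and the knob (665,390). The lens is at (85,152), with lugs not resolved.

Run:
```python
from h import *
f=lambda u,v:(230+(u+.5)/4.4-.5,165+(v+.5)/4.4-.5)
C=[at("top",f(*p),.05)[:2] for p in[(583,163),(733,140),(763,318),(612,338)]]
print(np.round(C,4)); c=np.mean(C,0)
ex=(C[0]+C[1]-C[2]-C[3]);yaw=np.arctan2(ex[1],ex[0]); ey=C[0]+C[3]-C[1]-C[2];yaw2=np.arctan2(-ey[0],ey[1])
print("c",c,np.degrees([yaw,yaw2]),np.linalg.norm(ex)/2,np.linalg.norm(ey)/2)
R=lambda a:np.array([[np.cos(a),-np.sin(a)],[np.sin(a),np.cos(a)]])
y=(yaw+yaw2)/2
for k,v in dict(port=(.02,0),piv=(-.04,0),knob0=(-.109,.029),knob1=(-.109,-.029)).items(): print(k,c+R(y)@v)
print("port meas",at("top",f(674,202),.08)); print("knob meas",at("top",f(665,388),.097)); print("lens",at("top",f(85,152),.043))
print("carr",at("top",f(412,218),.1))
print(cv2.Rodrigues(monitor.read_state()["orientation"])[0].round(3))
m=eyes.camera_model("wrist");Rw=cv2.Rodrigues(m["rvec"])[0];print("wcam",-Rw.T@m["tvec"],Rw.round(3),m["fx"],m["cx"],m["cy"])
```

```text
[[ 0.6099 -0.133 ]
 [ 0.6254 -0.2419]
 [ 0.4961 -0.2575]
 [ 0.4831 -0.1499]]
c [ 0.55361125 -0.1955827 ] [7.23323026 7.52615061] 0.1290501048230981 0.10920778406054116
port [ 0.57344558 -0.19301382]
piv [ 0.51394258 -0.20072046]
knob0 [ 0.44178924 -0.18082332]
knob1 [ 0.449239   -0.23834289]
port meas [ 0.57580461 -0.19313579  0.08      ]
knob meas [ 0.44511781 -0.17962542  0.097     ]
lens [0.6240705  0.23112182 0.043     ]
carr [ 0.56373615 -0.00878982  0.1       ]
[[ 0.919  0.394 -0.001]
 [ 0.394 -0.919  0.002]
 [ 0.    -0.002 -1.   ]]
wcam [ 0.30267732 -0.52335615  0.38417309] [[ 0.395 -0.919 -0.003]
 [-0.887 -0.382  0.259]
 [-0.239 -0.1   -0.966]] 326.0637970644706 317.49507256620717 201.82504017557196
```

Emit:
arm_command(deltas=[[[2,3.1,0,0,0,-1.3],[2,3.1,0,0,0,-1.3],[2,3.1,0,0,0,-1.3],[2,3.1,0,0,0,-1.3],[2,3.1,0,0,0,-1.3],[2,3.1,0,0,0,-1.3],[2,3.1,0,0,0,-1.3],[2,3.1,0,0,0,-1.3],[2,3.1,0,0,0,-1.3],[2,3.1,0,0,0,-1.3],[2,3.1,0,0,0,-1.3],[2.4,3.1,0,0,0,-1.5]]], gripper=-1)

```text
t: 1.1
tool_pos: [0.4805, -0.1777, 0.2184]
orientation: [-3.135, -0.201, 0.001]
force: [0.4, -0.2, -0.5]
opening: 0.0179
gripper_force: 0.0
```

Emit:
arm_command(deltas=[[[0,0,0,0,0,0],[0,0,0,0,0,0],[0,0,0,0,0,0]]])

```text
t: 1.35
tool_pos: [0.4799, -0.1795, 0.2182]
orientation: [-3.135, -0.205, 0.002]
force: [-0.9, -0.6, -0.6]
opening: 0.0009
gripper_force: 0.0
```

```bash
cat > pose.py <<'E'
from h import *
def pose():
    s=monitor.read_state();R=cv2.Rodrigues(s["orientation"])[0]
    print("t",round(s["t"],2),"pos",s["tool_pos"].round(4),"xang",round(np.degrees(np.arctan2(R[1,0],R[0,0])),2),"z",R[:,2].round(4),"F",s["force"].round(1),"op",round(s["opening"],4),"g",round(s["gripper_force"],1))
E
python3 - <<'E'
from pose import *; import pickle
pose(); M=eyes.camera_model("wrist"); im=eyes.read_camera("wrist"); pickle.dump(M,open("w1.pkl","wb")); cv2.imwrite("pics/w1.png",im)
E
```

```text
t 1.35 pos [ 0.4799 -0.1795  0.2182] xang 7.47 z [-0.0011 -0.     -1.    ] F [-0.9 -0.6 -0.6] op 0.0009 g 0.0
```

View pics/w1.png

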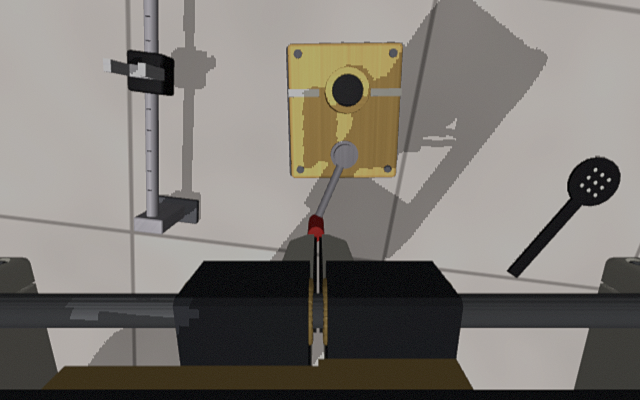

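The wrist view shows deck corners (287,43), (403,43), (398,178), (290,178), the port at (347.5,90) and the knob top at about (316,219).

Run:
```python
from h import *; import pickle; from scipy.optimize import least_squares as ls
M=pickle.load(open("w1.pkl","rb"));im=cv2.imread("pics/w1.png").astype(int)
# refine port: dark blob near, in wrist image
b,g,r=[im[...,i] for i in range(3)]
m=np.zeros(b.shape,bool);m[70:112,325:372]=(r<70)[70:112,325:372]
n,l,s,c=cv2.connectedComponentsWithStats(m.astype(np.uint8));k=1+s[1:,4].argmax();port=c[k];print("port px",port,s[k])
red=((r>110)&(g<60)&(b<60)).astype(np.uint8);n,l,s,c=cv2.connectedComponentsWithStats(red);k=1+s[1:,4].argmax();print("knob",c[k],s[k])
# index lines: whitish
wm=(b>140)&(abs(r-b)<50);pts=[]
for a,bb in((290,320),(374,401)):
    ys,xs=np.nonzero(wm[84:102,a:bb]);print(a,xs.mean()+a,ys.mean()+84,len(xs))
    pts.append(at("wrist",(xs.mean()+a,ys.mean()+84),.05,M))
d=pts[0]-pts[1];print("line yaw",np.degrees(np.arctan2(-d[0],d[1])))
print("port",at("wrist",port,.08,M))
C=[(287,43),(403,43),(398,178),(290,178)]
L=np.array([(.065,.055),(.065,-.055),(-.065,-.055),(-.065,.055)])
def res(p):
    R=np.array([[np.cos(p[2]),-np.sin(p[2])],[np.sin(p[2]),np.cos(p[2])]])
    P=[[*(p[:2]+R@v),.05] for v in L]+[[*(p[:2]+R@[.02,0]),.08]]
    return (proj("wrist",P,M)-np.array(C+[port])).ravel()
o=ls(res,[.554,-.196,.13]);p=o.x;print(p[:2],np.degrees(p[2]),o.fun.round(1))
R=np.array([[np.cos(p[2]),-np.sin(p[2])],[np.sin(p[2]),np.cos(p[2])]])
for k,v in dict(port=(.02,0),knob0=(-.109,.029),knob1=(-.109,-.029)).items(): print(k,p[:2]+R@v)
k=p[:2]+R@[-.109,.029]
print(proj("wrist",[[*k,.097],[*k,.07]],M), "carr",at("wrist",(152,75),.1,M))
```

```text
port px [347.27626459  89.93125811] [332  74  31  33 771]
knob [315.93203883 231.95145631] [308 227  15  14 103]
290 297.19166666666666 92.24166666666667 120
374 nan nan 0
line yaw nan
port [ 0.57541704 -0.19372839  0.08      ]
[ 0.55508297 -0.19666112] 7.999898572303514 [-0.2 -0.2  1.  -1.3 -1.7  0.1  0.8  0.9  0.1  0.6]
port [ 0.57488834 -0.19387769]
knob0 [ 0.44310776 -0.18311302]
knob1 [ 0.4511797  -0.24054858]
[[315.84447863 234.44840234]
 [316.00140114 224.98362222]] carr [ 0.56432972 -0.03196895  0.1       ]<stdin>:11: RuntimeWarning: Mean of empty slice.
  ret = ret.dtype.type(ret / rcount)
<stdin>:12: RuntimeWarning: Mean of empty slice.
```

Emit:
arm_command(deltas=[[[-1.5,1.4,0,0,0,0],[-1.5,1.4,0,0,0,0],[-1.6,1.4,0,0,0,0],[0,0,-3,0,0,0],[0,0,-3,0,0,0],[0,0,-3,0,0,0],[0,0,-3,0,0,0],[0,0,-2.3,0,0,0],[0,0,0,0,0,0],[0,0,0,0,0,0]]])

```text
t: 2.23
tool_pos: [0.4327, -0.1381, 0.0748]
orientation: [-3.134, -0.199, 0.005]
force: [-0.2, 0.2, 0.9]
opening: 0.0004
gripper_force: 0.0
```

Emit:
arm_command(deltas=[[[0.15,-1,0,0,0,0],[0.15,-1,0,0,0,0],[0,0,0,0,0,0],[0,0,0,0,0,0]]])

```text
t: 2.57
tool_pos: [0.4384, -0.1589, 0.0772]
orientation: [3.134, 0.2, 0.004]
force: [-0.0, -0.0, -0.0]
opening: 0.0002
gripper_force: 0.0
```

Emit:
arm_command(deltas=[[[0.15,-1,0,0,0,0],[0.15,-1,0,0,0,0],[0.15,-1,0,0,0,0],[0,0,0,0,0,0],[0,0,0,0,0,0]]])

```text
t: 2.98
tool_pos: [0.4416, -0.1875, 0.0755]
orientation: [-3.134, -0.201, 0.001]
force: [-1.9, 3.1, 0.3]
opening: 0.0006
gripper_force: 1.6
```

Emit:
arm_command(deltas=[[[0.15,-1,0,0,0,0],[0.15,-1,0,0,0,0],[0,-0.3,0,0,0,0],[0,0,0,0,0,0],[0,0,0,0,0,0]]])

```text
t: 3.4
tool_pos: [0.445, -0.2097, 0.0756]
orientation: [-3.134, -0.203, -0.0]
force: [-0.0, 5.1, -0.1]
opening: 0.0006
gripper_force: 2.4
```

Run:
```python
from pose import *
pose();cv2.imwrite("pics/w2.png",eyes.read_camera("wrist"))
```

```text
t 3.4 pos [ 0.445  -0.2097  0.0756] xang 7.4 z [ 2.e-04  9.e-04 -1.e+00] F [-0.   5.1 -0.1] op 0.0006 g 2.4
```

View pics/w2.png

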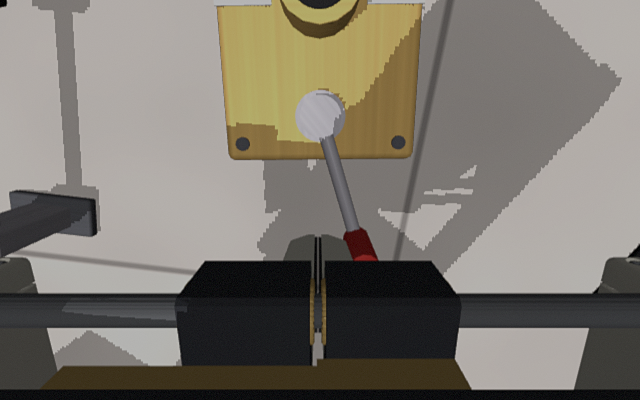

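The lever has swung past centre and its arm runs from (320,115) to (362,258), with force about 5 N, so it is close to the stop. I'll creep until the force rises.

Emit:
arm_command(deltas=[[[0,-0.3,0,0,0,0],[0,0,0,0,0,0],[0,0,0,0,0,0]]])

```text
t: 3.7
tool_pos: [0.4451, -0.2124, 0.0757]
orientation: [-3.134, -0.203, -0.001]
force: [0.8, 6.2, -0.4]
opening: 0.0001
gripper_force: 2.6
```

Emit:
arm_command(deltas=[[[0,-0.3,0,0,0,0],[0,0,0,0,0,0],[0,0,0,0,0,0]]])

```text
t: 3.95
tool_pos: [0.4453, -0.2153, 0.0757]
orientation: [-3.134, -0.203, -0.001]
force: [2.2, 6.0, -0.6]
opening: 0.0006
gripper_force: 2.8
```

Emit:
arm_command(deltas=[[[0,-0.2,0,0,0,0],[0,0,0,0,0,0],[0,0,0,0,0,0]]])

```text
t: 4.2
tool_pos: [0.4453, -0.2172, 0.0757]
orientation: [-3.134, -0.203, -0.001]
force: [2.4, 5.7, -0.6]
opening: 0.0004
gripper_force: 3.0
```

Emit:
arm_command(deltas=[[[0,-0.2,0,0,0,0],[0,0,0,0,0,0],[0,0,0,0,0,0]]])

```text
t: 4.45
tool_pos: [0.4453, -0.2183, 0.0756]
orientation: [-3.132, -0.204, -0.001]
force: [1.4, 11.1, 1.0]
opening: 0.0005
gripper_force: 5.2
```

Emit:
arm_command(deltas=[[[0,-0.2,0,0,0,0],[0,0,0,0,0,0],[0,0,0,0,0,0]]])

```text
t: 4.7
tool_pos: [0.4454, -0.2187, 0.0755]
orientation: [-3.13, -0.204, -0.001]
force: [2.1, 17.6, 4.4]
opening: 0.0007
gripper_force: 9.0
```

Emit:
arm_command(deltas=[[[0,-0.15,0,0,0,0],[0,0,0,0,0,0],[0,0,0,0,0,0]]])

```text
t: 4.95
tool_pos: [0.4455, -0.219, 0.0755]
orientation: [-3.128, -0.205, -0.001]
force: [3.7, 24.2, 6.2]
opening: 0.0004
gripper_force: 11.8
```

Force rose sharply, so the lever is at its stop. Now retreat and let it spring home.

Emit:
arm_command(deltas=[[[-0.1,1.0,0,0,0,0],[-0.1,1.0,0,0,0,0],[-0.1,1.0,0,0,0,0],[-0.1,1.0,0,0,0,0],[-0.1,1.0,0,0,0,0],[-0.1,1.0,0,0,0,0],[-0.1,1.0,0,0,0,0],[-0.1,1.0,0,0,0,0],[-0.1,1.0,0,0,0,0],[0,0.5,0,0,0,0],[0,0,0,0,0,0],[0,0,0,0,0,0]]])

```text
t: 5.95
tool_pos: [0.436, -0.1289, 0.0757]
orientation: [3.135, 0.204, 0.0]
force: [0.0, 0.0, -0.1]
opening: 0.0009
gripper_force: 0.0
```

Emit:
arm_command(deltas=[[[0,0,3,0,0,0],[0,0,3,0,0,0],[0,0,3,0,0,0],[0,0,3,0,0,0],[0,0,3,0,0,0],[0,0,3,0,0,0],[0,0,0,0,0,0],[0,0,0,0,0,0]]], gripper=1)

```text
t: 6.62
tool_pos: [0.4371, -0.13, 0.2579]
orientation: [3.133, 0.201, 0.006]
force: [0.8, -0.7, -1.0]
opening: 0.0492
gripper_force: 0.0
```

Run:
```python
from pose import *; import pickle
pose();M=eyes.camera_model("wrist");im=eyes.read_camera("wrist");cv2.imwrite("pics/w3.png",im);pickle.dump(M,open("w3.pkl","wb"))
# knob home check by colour
r,g,b=[im[...,i].astype(int) for i in(2,1,0)]
n,l,s,c=cv2.connectedComponentsWithStats(((r>90)&(g<50)&(b<50)).astype(np.uint8));
k=1+s[1:,4].argmax();print("knob",c[k],s[k],proj("wrist",[[.443,-.182,.097],[.443,-.182,.075]],M))
tp=eyes.read_camera("top");print("top diff around knob",np.abs(tp[235:265,370:400].astype(int)-cv2.imread("pics/top0.png")[235:265,370:400]).max(2).max())
cv2.imwrite("pics/top1.png",tp)
```

```text
t 6.62 pos [ 0.4371 -0.13    0.2579] xang 7.35 z [ 0.0042 -0.002  -1.    ] F [ 0.8 -0.7 -1. ] op 0.0492 g 0.0
knob [370.57142857 187.20408163] [362 181  14  14  49] [[367.72541847 188.38279764]
 [364.69850354 184.03985775]]
top diff around knob 87
```

Emit:
arm_command(deltas=[[[1.1,3.6,0,0,0,0],[1.1,3.6,0,0,0,0],[1.1,3.6,0,0,0,0],[1.1,3.6,0,0,0,0],[1.1,3.6,0,0,0,0],[1.1,3.6,0,0,0,0],[1.1,3.6,0,0,0,0],[1.1,3.6,0,0,0,0],[1.1,3.6,0,0,0,0],[1.1,3.4,0,0,0,0],[0,0,0,0,0,0],[0,0,0,0,0,0]]])

```text
t: 7.72
tool_pos: [0.5447, 0.2302, 0.2524]
orientation: [3.133, 0.207, -0.008]
force: [-0.1, -1.8, -1.1]
opening: 0.0929
gripper_force: 0.0
```

Emit:
arm_command(deltas=[[[0,0,-3,0,0,0],[0,0,-3,0,0,0],[0,0,0,0,0,0],[0,0,0,0,0,0],[0,0,0,0,0,0]]])

```text
t: 8.13
tool_pos: [0.546, 0.2282, 0.1966]
orientation: [3.135, 0.201, 0.0]
force: [0.1, 0.1, 0.0]
opening: 0.0931
gripper_force: 0.0
```

Run:
```python
from pose import *; import pickle
pose();M=eyes.camera_model("wrist");im=eyes.read_camera("wrist");pickle.dump(M,open("w4.pkl","wb"));cv2.imwrite("pics/w4.png",im)
print(proj("wrist",[.624,.23,.044],M))
p=proj("wrist",[.624,.23,.044],M)[0].astype(int); x0=max(p[0]-100,0);y0=max(p[1]-75,0);c=im[y0:y0+150,x0:x0+200];print("crop",x0,y0)
cv2.imwrite("pics/c4.png",cv2.resize(c,None,fx=4,fy=4,interpolation=cv2.INTER_CUBIC))
```

```text
t 8.13 pos [0.546  0.2282 0.1966] xang 7.34 z [ 3.e-04 -1.e-04 -1.e+00] F [0.1 0.1 0. ] op 0.0931 g 0.0
[[326.006724   108.30521119]]
crop 226 33
```

View pics/c4.png

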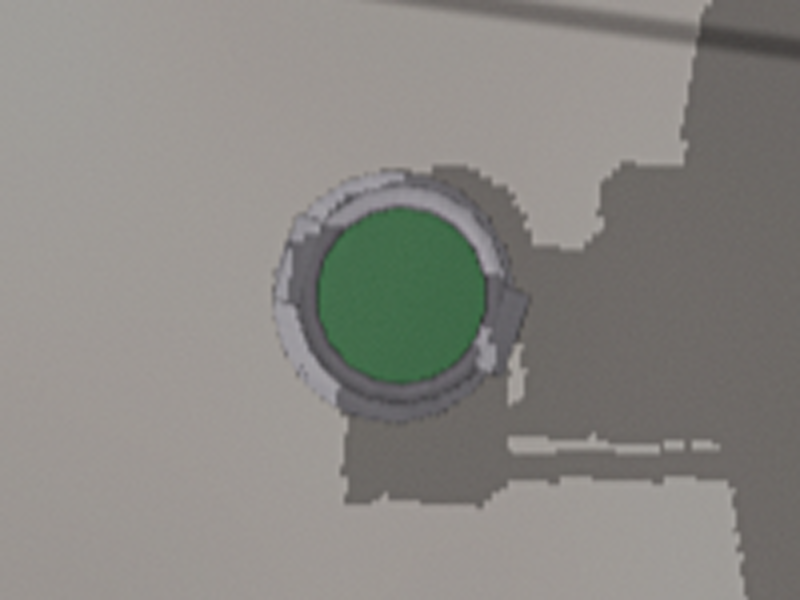

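The lens's green disc is centred at crop pixel (401,295). Its right lug face runs from (528,293) to (500,375), so the lug axis is tilted about 19° in the image.

Run:
```python
from h import *; import pickle
M=pickle.load(open("w4.pkl","rb"));im=cv2.imread("pics/w4.png").astype(int)
b,g,r=[im[...,i] for i in range(3)]
n,l,s,c=cv2.connectedComponentsWithStats(((g>r+25)&(g>b+15)).astype(np.uint8));k=1+s[1:,4].argmax();print(c[k],s[k])
C=at("wrist",c[k],.044,M);print("C",C)
f=lambda u,v:(226+(u+.5)/4-.5,33+(v+.5)/4-.5)
A,B=[at("wrist",f(*p),.044,M) for p in((528,293),(500,375))]
m=(A+B)/2;d=m-C;print("lug",d,np.linalg.norm(d),np.degrees(np.arctan2(d[1],d[0])),"len",np.linalg.norm(A-B))
e=A-B;print("face normal",np.degrees(np.arctan2(e[1],e[0]))-90)
```

```text
[325.87898089 106.44444444] [ 306   85   41   44 1413]
C [0.62564989 0.23034712 0.044     ]
lug [-0.00534412 -0.02769062  0.        ] 0.0282015926796426 -100.92343390442964 len 0.019727988884321795
face normal -100.53600514553436
```

Emit:
arm_command(deltas=[[[2,0.05,0,0,0,-4.6],[2,0.05,0,0,0,-4.6],[2,0.05,0,0,0,-4.5],[1.95,0.05,0,0,0,-4.5],[0,0,0,0,0,0],[0,0,0,0,0,0],[0,0,0,0,0,0],[0,0,0,0,0,0]]], gripper=1)

```text
t: 8.85
tool_pos: [0.6251, 0.2311, 0.1968]
orientation: [-3.127, 0.294, -0.002]
force: [0.1, -0.2, -0.6]
opening: 0.0933
gripper_force: 0.0
```

Run:
```python
from pose import *
pose();im=eyes.read_camera("wrist").astype(int);M=eyes.camera_model("wrist");b,g,r=[im[...,i] for i in range(3)]
n,l,s,c=cv2.connectedComponentsWithStats(((g>r+25)&(g>b+15)).astype(np.uint8));k=1+s[1:,4].argmax();print(c[k],s[k],at("wrist",c[k],.044,M))
```

```text
t 8.85 pos [0.6251 0.2311 0.1968] xang -10.73 z [ 1.1e-03  4.0e-04 -1.0e+00] F [ 0.1 -0.2 -0.6] op 0.0933 g 0.0
[318.33362218 187.91247834] [ 299  169   39   38 1154] [0.62579865 0.23011918 0.044     ]
```

Emit:
arm_command(deltas=[[[0.05,-0.1,-2.5,0,0,0],[0,0,-2.5,0,0,0],[0,0,-2.5,0,0,0],[0,0,-2.5,0,0,0],[0,0,-2.5,0,0,0],[0,0,-2,0,0,0],[0,0,-1.5,0,0,0],[0,0,-1,0,0,0],[0,0,-0.6,0,0,0],[0,0,0,0,0,0],[0,0,0,0,0,0],[0,0,0,0,0,0]]])

```text
t: 9.9
tool_pos: [0.627, 0.2303, 0.0214]
orientation: [-3.127, 0.296, -0.004]
force: [0.6, 0.1, -0.1]
opening: 0.093
gripper_force: 0.0
```

Emit:
arm_command(deltas=[[[0,0,0,0,0,0],[0,0,0,0,0,0],[0,0,0,0,0,0],[0,0,0,0,0,0],[0,0,0,0,0,0],[0,0,0,0,0,0],[0,0,0,0,0,0],[0,0,0,0,0,0],[0,0,0,0,0,0],[0,0,0,0,0,0],[0,0,0,0,0,0],[0,0,0,0,0,0]]], gripper=-0.1, squeeze=15)

```text
t: 10.9
tool_pos: [0.6258, 0.23, 0.0197]
orientation: [-3.128, 0.296, -0.0]
force: [0.1, -0.2, 1.9]
opening: 0.0579
gripper_force: 15.0
```

Emit:
arm_command(deltas=[[[0,0,0.3,0,0,0],[0,0,0.7,0,0,0],[0,0,1.5,0,0,0],[0,0,2,0,0,0],[0,0,2.5,0,0,0],[0,0,2.5,0,0,0],[0,0,2.5,0,0,0],[0,0,2.5,0,0,0],[0,0,2,0,0,0],[0,0,1.5,0,0,0],[0,0,0,0,0,0],[0,0,0,0,0,0]]], squeeze=20)

```text
t: 11.9
tool_pos: [0.6268, 0.2303, 0.202]
orientation: [-3.126, 0.296, -0.005]
force: [-0.1, 1.5, -0.8]
opening: 0.0581
gripper_force: 20.0
```

Run:
```python
from pose import *; import pickle
pose();M=eyes.camera_model("wrist");im=eyes.read_camera("wrist");pickle.dump(M,open("w5.pkl","wb"));cv2.imwrite("pics/w5.png",im)
b,g,r=[im[...,i].astype(int) for i in range(3)]
s=monitor.read_state();R=cv2.Rodrigues(s["orientation"])[0]
n,l,st,c=cv2.connectedComponentsWithStats(((g>r+25)&(g>b+15)).astype(np.uint8));k=1+st[1:,4].argmax()
P=at("wrist",c[k],s["tool_pos"][2]+.0245,M);print(c[k],st[k],P,"in tool",R.T@(P-s["tool_pos"]))
```

```text
t 11.9 pos [0.6268 0.2303 0.202 ] xang -10.81 z [ 0.0036  0.0011 -1.    ] F [-0.1  1.5 -0.8] op 0.0581 g 20.0
[317.39521531 264.64162679] [ 277  232   82   62 4180] [0.62876452 0.22963459 0.22442404] in tool [ 0.00294078 -0.00021435 -0.02449813]
```

View pics/w5.png

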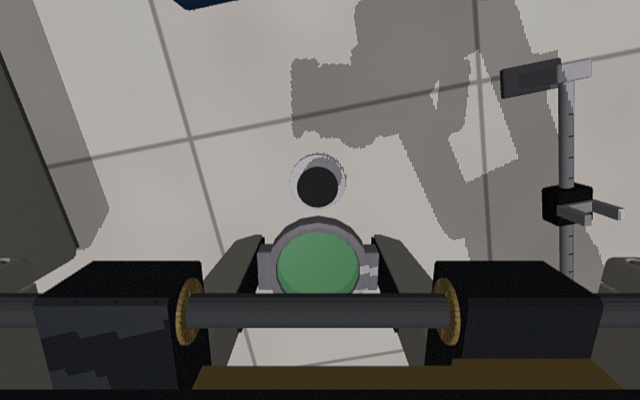

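The lens is held across its lugs, at about (318,268) and level, partly hidden by the gripper rod below row 293. I'll fit its offset in the tool frame from the green rim.

```bash
cat > lens.py <<'E'
from pose import *
from scipy.optimize import least_squares as ls
def fit(im,M,s,h=.0235):
    b,g,r=[im[...,i].astype(int) for i in range(3)];R=cv2.Rodrigues(s["orientation"])[0]
    m=((g>r+20)&(g>b+12)).astype(np.uint8);n,l,st,c=cv2.connectedComponentsWithStats(m);k=1+st[1:,4].argmax()
    cs=cv2.findContours((l==k).astype(np.uint8),cv2.RETR_EXTERNAL,cv2.CHAIN_APPROX_NONE)[0];p=max(cs,key=len).reshape(-1,2)
    p=p[(p[:,1]<st[k][1]+st[k][3]-8)]
    W=[]
    for q in p:
        o,d=ray("wrist",q.astype(float),M);o=R.T@(o-s["tool_pos"]);d=R.T@d
        W.append((o+d*(-h-o[2])/d[2])[:2])
    W=np.array(W);o=ls(lambda v:np.hypot(W[:,0]-v[0],W[:,1]-v[1])-v[2],[0,0,.018],loss="soft_l1",f_scale=.0005)
    return o.x,np.sqrt(np.mean(o.fun**2))
E
python3 - <<'E'
from lens import *;import pickle
M=pickle.load(open("w5.pkl","rb"));s=monitor.read_state()
im=cv2.imread("pics/w5.png");print(fit(im,M,s))
R=cv2.Rodrigues(s["orientation"])[0]
for off in(-.002,0,.002): print(off,proj("wrist",[s["tool_pos"]+R@np.array([off+.025,0,-.0243])],M), "expected ring top row ~217")
M4=pickle.load(open("w3.pkl","rb"))
E
```

```text
(array([-0.00039096, -0.00017885,  0.01974425]), np.float64(0.0001670315693079659))
-0.002 [[317.91179439 225.08348539]] expected ring top row ~217
0 [[317.91920444 221.01062673]] expected ring top row ~217
0.002 [[317.92666489 216.91006809]] expected ring top row ~217
```

Emit:
arm_command(deltas=[[[0,-0.8,1.1,0,0,0],[-0.5,-2,1,0,0,1],[-0.9,-2.8,1,0,0,1.4],[-0.9,-2.8,0,0,0,1.4],[-0.9,-2.8,0,0,0,1.4],[-0.9,-2.8,0,0,0,1.4],[-0.9,-2.8,0,0,0,1.4],[-0.9,-2.8,0,0,0,1.4],[-0.9,-2.8,0,0,0,1.4],[-0.9,-2.8,0,0,0,1.4],[-0.9,-2.8,0,0,0,1.4],[-0.9,-2.8,0,0,0,1.4]]])

```text
t: 12.95
tool_pos: [0.5293, -0.0796, 0.2299]
orientation: [-3.139, -0.117, 0.003]
force: [0.3, -0.1, -0.9]
opening: 0.058
gripper_force: 20.0
```

Emit:
arm_command(deltas=[[[-0.9,-2.8,0,0,0,1.4],[-0.9,-2.8,0,0,0,1.4],[-0.9,-2.8,0,0,0,0.7],[-0.8,-2.4,0,0,0,0],[0,-1.6,0,0,0,0],[0,0,0,0,0,0],[0,0,0,0,0,0],[0,0,0,0,0,0],[0,0,0,0,0,0],[0,0,0,0,0,0]]])

```text
t: 13.78
tool_pos: [0.4959, -0.201, 0.2305]
orientation: [-3.134, -0.213, 0.0]
force: [-0.6, 0.7, -0.2]
opening: 0.0578
gripper_force: 20.0
```

Run:
```python
from lens import *; import pickle
pose();s=monitor.read_state();M=eyes.camera_model("wrist");im=eyes.read_camera("wrist");pickle.dump((M,s),open("w6.pkl","wb"));cv2.imwrite("pics/w6.png",im)
print(fit(im,M,s)); print(proj("wrist",[[.575,-.194,.08],[.443,-.182,.097]],M))
```

```text
t 13.78 pos [ 0.4959 -0.201   0.2305] xang 7.77 z [-3.e-04  4.e-04 -1.e+00] F [-0.6  0.7 -0.2] op 0.0578 g 20.0
(array([-0.00021053,  0.00037176,  0.01947096]), np.float64(0.00017378047474981653))
[[321.41198167 106.26815003]
 [290.83584011 242.34705217]]
```

View pics/w6.png

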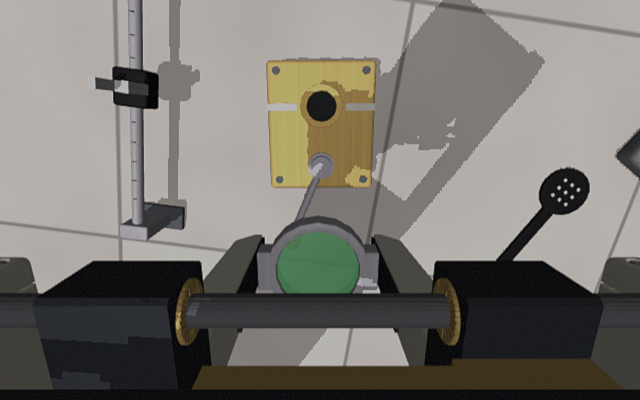

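The port is at (321,106), with the index lines level at row ~106 on both sides. The lever arm is back at home, slanting to (300,220), and the carriage is unmoved at (135,87).

Run:
```python
from h import *; import pickle
M,s=pickle.load(open("w6.pkl","rb"));im=cv2.imread("pics/w6.png").astype(int)
b,g,r=[im[...,i] for i in range(3)]
m=np.zeros(b.shape,np.uint8);m[85:130,298:345]=(r<70)[85:130,298:345]
n,l,st,c=cv2.connectedComponentsWithStats(m);k=1+st[1:,4].argmax();print(c[k],st[k]);print("port",at("wrist",c[k],.08,M))
# line rows by column: blue channel weighted centroid (white vs yellow/brown)
P=[]
for a,e in((271,296),(348,372)):
    for u in range(a,e):
        w=b[98:115,u].astype(float);w=np.clip(w-np.median(w)-15,0,None)
        if w.sum()>60: P.append((u,(w*np.arange(98,115)).sum()/w.sum()))
P=np.array(P);k,q=np.polyfit(P[:,0],P[:,1],1);print(len(P),k,P[:,1].std(), "resid",np.std(P[:,1]-k*P[:,0]-q))
A,B=at("wrist",(270,k*270+q),.05,M),at("wrist",(372,k*372+q),.05,M);d=A-B;print("line yaw",np.degrees(np.arctan2(-d[0],d[1])))
# closest point of line to port
yaw=np.arctan2(-d[0],d[1]);print("line pt",A[:2],B[:2])
```

```text
[320.96237337 105.77424023] [307  91  29  30 691]
port [ 0.57538061 -0.19352286  0.08      ]
49 -0.0042334540219177265 0.17411241695638238 resid 0.056645806490812155
line yaw 8.078051927462424
line pt [ 0.56808043 -0.14222919] [ 0.58272213 -0.24539041]
```

Emit:
arm_command(deltas=[[[1.6,0.15,0,0,0,0.1],[1.6,0.15,0,0,0,0.1],[1.6,0.15,0,0,0,0.1],[1.6,0.15,0,0,0,0],[1.55,0.15,0,0,0,0],[0,0,-2,0,0,0],[0,0,-2,0,0,0],[0,0,-2,0,0,0],[0,0,-2,0,0,0],[0,0,-1,0,0,0],[0,0,0,0,0,0],[0,0,0,0,0,0]]])

```text
t: 14.83
tool_pos: [0.5752, -0.194, 0.1406]
orientation: [-3.133, -0.22, 0.001]
force: [-0.2, 0.1, -0.1]
opening: 0.0576
gripper_force: 20.0
```

Emit:
arm_command(deltas=[[[0,0,0,0,0,0],[0,0,0,0,0,0],[0,0,0,0,0,0],[0,0,0,0,0,0],[0,0,0,0,0,0]]])

```text
t: 15.25
tool_pos: [0.5757, -0.1947, 0.1414]
orientation: [3.133, 0.219, 0.002]
force: [0.2, -0.2, -0.2]
opening: 0.0576
gripper_force: 20.0
```

Run:
```python
from lens import *
pose();s=monitor.read_state();M=eyes.camera_model("wrist");print(fit(eyes.read_camera("wrist"),M,s))
```

```text
t 15.25 pos [ 0.5757 -0.1947  0.1414] xang 7.99 z [ 1.e-03 -4.e-04 -1.e+00] F [ 0.2 -0.2 -0.2] op 0.0576 g 20.0
(array([-0.000214  ,  0.00035482,  0.01946702]), np.float64(0.00016665469865148966))
```

Emit:
arm_command(deltas=[[[0,0.12,-1.5,0,0,0],[0,0,-1.5,0,0,0],[0,0,-1.5,0,0,0],[0,0,-1,0,0,0],[0,0,-0.5,0,0,0],[0,0,-0.3,0,0,0],[0,0,0,0,0,0],[0,0,0,0,0,0],[0,0,0,0,0,0],[0,0,0,0,0,0],[0,0,0,0,0,0],[0,0,0,0,0,0]]])

```text
t: 16.3
tool_pos: [0.5756, -0.1934, 0.0781]
orientation: [3.134, 0.219, 0.001]
force: [-0.2, 0.1, 0.2]
opening: 0.0579
gripper_force: 20.0
```

Run:
```python
from lens import *
for i in range(4):
    pose();im=eyes.read_camera("scene")
s=monitor.read_state();M=eyes.camera_model("scene")
p=proj("scene",[.575,-.194,.09],M)[0].astype(int);print(p)
c=im[p[1]-45:p[1]+45,p[0]-60:p[0]+60];cv2.imwrite("pics/s7.png",cv2.resize(c,None,fx=6,fy=6,interpolation=cv2.INTER_CUBIC))
```

```text
t 16.3 pos [ 0.5756 -0.1934  0.0781] xang 7.99 z [ 7.e-04 -3.e-04 -1.e+00] F [-0.2  0.1  0.2] op 0.0579 g 20.0
t 16.35 pos [ 0.5755 -0.1934  0.078 ] xang 8.0 z [ 5.e-04 -2.e-04 -1.e+00] F [ 0.2  1.1 -1. ] op 0.0577 g 20.0
t 16.4 pos [ 0.5754 -0.1933  0.0779] xang 7.99 z [ 3.e-04 -1.e-04 -1.e+00] F [ 0.3  0.6 -1. ] op 0.0578 g 20.0
t 16.45 pos [ 0.5754 -0.1933  0.0778] xang 7.99 z [ 2.e-04 -1.e-04 -1.e+00] F [ 0.3 -0.3 -0.5] op 0.0576 g 20.0
[281 181]
```

View pics/s7.png

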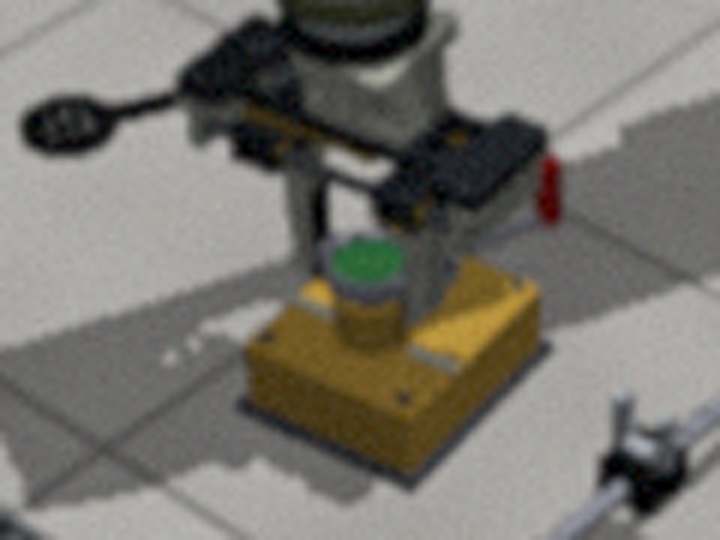

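The lens (365,265) hovers centred over the tower, its lugs along the index lines, and the lever knob (548,190) is at home. I'll let it settle and hand in.

Emit:
arm_command(deltas=[[[0,0,0,0,0,0],[0,0,0,0,0,0],[0,0,0,0,0,0],[0,0,0,0,0,0],[0,0,0,0,0,0],[0,0,0,0,0,0]]])

```text
t: 17.0
tool_pos: [0.5753, -0.1933, 0.0776]
orientation: [-3.134, -0.219, 0.0]
force: [0.0, 0.3, -1.0]
opening: 0.0579
gripper_force: 20.0
```

Run:
```python
from pose import *
pose();print(ticket.close_job())
```

```text
t 17.0 pos [ 0.5753 -0.1933  0.0776] xang 7.99 z [-0.  0. -1.] F [ 0.   0.3 -1. ] op 0.0579 g 20.0
the job is handed in; nothing more can be done
None
```

I handed the job in at 17 s: the lever went to its stop and back home, and the lens is held level and still, centred on the port to within the 2 mm camera calibration, about 10 mm above the tower with its lugs on the index lines (verdict not shown).

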